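# Stand the fallen pepper mill back on the spice rack

## Robot

A 6-joint arm with a two-finger parallel gripper is mounted at the origin on the work surface. World frame = base frame: x ahead of the robot, y to its left, z up, the work surface at z = 0. Lengths are in mm, angles in rad, forces in N, time in s.
With the tool pointing down it reaches from about 400 to 925 mm from the base axis. Payload 12.5 kg.
Tool frame: the origin (TCP) lies midway between the tips of the shut fingers; the grasp point (between the pads) lies 19 mm behind it; z points along the fingers, y is the line along which they close (so a half turn about z gives the same grasp; the last joint's range is limited). The gripper opens to 95 mm and grips with 3 to 60 N. Pads are 20 mm wide; open, the fingers measure 119 mm over their backs; the gripper's body (75 mm by 180 mm) begins 59 mm behind the grasp point.
Start: joints at [-1.271, 0.491, 1.559, -0, 1.092, -0.106], TCP at [246.746, -574.253, 182.761] pointing down, gripper open.
Joint ranges: [-3.1, 3.1], [-0.84, 2.19], [0.05, 2.79], [-1.13, 4.28], [0.06, 2.93], [-2.69, 2.69]. Speed limits (rad/s): [2.22, 2.22, 2.79, 3.14, 3.14, 3.14].

## Interface

Orientations are given as [roll, pitch, yaw] about the fixed x, y, z axes, in that order (R = Rz(yaw) Ry(pitch) Rx(roll)).
In Python, from cell import env gives the robot as it stands.
- The arm moves only by the tool carry_out, never from a script. Its argument "series" is a list of rows, each a list of 4 numbers: the shift along the world's x, y, z normalised to -1 to 1, where 1 is 5 cm, then the turn about the world's z normalised to -1 to 1, where 1 is 6 degrees. In form: [[x, y, z, turn], ...]. A call has exactly 5 rows; each row shifts and turns the commanded pose from where the row before left it; what a row does not reach is not made up. A row lasts 1/10 s, in which the tool goes at most 50 mm and 8.59 degrees, less where a joint would pass 70% of its speed; a pose out of reach is approached as far as the arm can. A call with a number of a shift or a turn outside -1 to 1 is refused whole. A call with a gripper value outside its range is refused whole. "fingers" is the closure, from -1 (fully open) to 1 (shut), set as the call begins (left out, the last holds). The fingers move at their own pace and stop on an object; the grip force is fixed at half the most. Time passes only in rows, so rows that do not move let the fingers close, or fill a call up. It gives the time, the measured TCP pose, the force, the opening and the grip force at its end, in the units of the state.
- env.state(): the state, without advancing time (a new reading comes with each control period).
- env.read_camera(name): name is "scene" or "top" or "wrist"; returns the picture (480x640x3 uint8, red, green, blue); there is no depth.
- env.calibration(name): a dict with "K" (3x3 intrinsics, pixels), "dist" ([k1, k2, p1, p2, k3] as OpenCV has them; the pictures are not rectified), "pose" (4x4, takes a point from camera to world coordinates). Camera axes: x right, y down, z forward; pixel columns grow to the right and rows downward; lengths in mm; the calibration is good to about 2 mm. A picture is of the moment at which its call begins: read the wrist's pose just before it. calibration takes no time and is no camera call; for the wrist camera it gives the pose at the moment of the call.
- env.job_done(): hands the job in; it is judged then, once.
Trained networks look in the newest picture that a camera, given by its name, has taken for a name from the list of things; names that differ only in an ending like _2 or _b are one class to them, and where a whole thing is asked for, a point or a joint stands for the part that bears it (a point fixed in the world has none). Each returns a list of dicts, best first, with "conf" (0 to 1); they miss things now and then, are a little off and sometimes report something else, mostly with a low value. They report only what shows in the picture. A call takes as long as a camera call. They do not tell look-alikes from the thing itself.
- env.look_for(camera, label): "position" ([row, column] as shares, 0 to 1, of the picture: columns of its width, rows of its height, amid what is visible of it).
The state is a dict: "t": time; "joints": joint angles; "qvel": joint speeds; "tau": joint torques, N m; "eef_pos": TCP position; "tcp_rot": TCP orientation; "ft_force": force on the tool from outside, world axes, zero at the start; "moment": the same for the moment, N m; "opening": opening from 0.0 (shut) to 1.0 (fully open); "grip_force": force on a finger pad.
Only numpy, scipy, OpenCV 4.12 (cv2) and the standard library are available. Lean on these libraries where they do the work, as an engineer would, in place of code of your own. Each camera call takes 0.05 s, during which the arm holds its last target. There are 200 camera calls.

## Task

The wooden pepper mill has toppled over on the worktop. Pick it up and stand it upright on its foot on the board of the spice rack, in the middle of the empty space between the things already there, setting it down gently rather than dropping it. Do not knock over or push about the other things.

Things in the scene. Friction and masses are not known exactly. Their poses are not given: they have to be found in the camera images.
- mill: fallen pepper mill of turned beech, 215 mm tall, 0.28 kg, lying level on the worktop. Origin: centre of its foot's underside; its z runs along its axis to the head. Diameters at distance from foot: 56 at 0-14; 39 at 60-85; 45 at 125; neck 34 at 144-148; straight-sided head 48 at 153-192; dome to 205; steel knob 14 wide to 215 mm. Centre of mass about 95 mm from the foot
- mill_head (a point): point on the fallen mill's axis, 172 mm from the underside of its foot, in the middle of the straight-sided head (48 mm across); axes as mill
- rack: spice rack, fixed: dark wooden board 120 x 440 x 16 mm in black wire frame. Origin: on the worktop under the board's centre; z up, y along its length, -x its open front, turned towards the robot. Board's flat top 50 mm above the worktop. Wire back rail (6 mm) at x = +56 mm, height 88 mm; wire hoops at both ends (y = +-216 mm), 119 mm high; nothing rises along the front
- rack_gap (a point): middle of the empty space on the rack, on the board's top (4 mm in front of the board's centre line); axes as rack. The space is clear for at least 100 mm either way along the board (rack y) from this point; the neighbours stand beyond
- mill_b: the other mill, standing on the rack: same turned beech shape but without the steel knob, 205 mm tall, 56 mm across the foot, 48 mm across the head; origin centre of its underside, z up. It stands in any one of the three occupied places of the rack (rack y about -155, +112 or +170 mm)
- jar_a: spice jar standing on the rack, amber glass with a beech lid, 43 mm across, 90 mm tall; origin centre of its underside; in one of the three occupied places
- jar_b: second spice jar, same as jar_a; in one of the three occupied places
- mug: white mug standing on the worktop, 82 mm across the rim, 92 mm tall, handle on its own +y side; origin centre of its underside
- oil: green glass oil bottle standing on the far part of the worktop, 62 mm across, 235 mm tall; origin centre of its underside
- spoon: wooden spoon, 270 mm long, lying flat on the worktop; origin on the worktop near its middle, x along its length
Things that resemble listed ones, but are neither listed nor needed, are in the scene too. Leave any pink look-alike of the mill alone.

How it is judged (in metres and radians):
At the end, for the whole second after the job is handed in: The fallen mill stands released and still on the rack's board: upright within 0.08 rad, its centre within 34 mm of the board's centre line and within 45 mm of the middle of the empty space along the board; the other mill, jars, mug and bottle stand upright (0.1 rad) (angle between mill's own z axis and vertical below 0.08 rad and z of mill in the frame of rack between 0.045 and 0.056 m and x of mill in the frame of rack between -0.034 and 0.034 m and y of mill in the frame of rack_gap between -0.045 and 0.045 m and linear speed of mill below 0.03 m/s and angular speed of mill below 0.6 rad/s and angle between each of mill_b, jar_a, jar_b, mug, oil's own z axis and vertical below 0.1 rad); the robot touches nothing.
It fails at once if the mill is dropped or thrown down onto the rack (faster than 0.6 m/s within 50 mm of the board: a fall of about 18 mm) (linear speed of mill above 0.6 m/s and z of mill in the frame of rack below 0.1 m and horizontal distance between mill and rack_gap below 0.12 m).
It fails at once if something standing on the rack is knocked over or pushed more than 25 mm (angle between any of mill_b, jar_a, jar_b's own z axis and vertical above 0.35 rad or distance of any of mill_b, jar_a, jar_b from where it was at the start of the episode above 0.025 m).
It fails at once if the mug, the oil bottle or the spoon is pushed more than 40 mm, or the mug or bottle knocked over (distance of any of mug, oil, spoon from where it was at the start of the episode above 0.04 m or angle between any of mug, oil's own z axis and vertical above 0.4 rad).
It also fails if it takes over 48 s, if anything falls off the work surface, if the arm or the gripper's body presses on something with over 40 N, if the wrist force passes 120 N, or if a joint passes its speed limit or range.

## Working session

There is one attempt and no reset: what is moved stays moved. The work goes in short steps, Python scripts to look and compute and a tool call to move; the robot and the scene stay as the last step left them, time stands still between calls to the robot, and variables do not carry over. Pictures are saved under pics/ and viewed, at most 10 in all, crops included, and the job is handed in when it is done.

Besides the shell and the picture viewer there is one more tool, called after ">>>" by a JSON object that holds its "name" and its "arguments". carry_out: Moves the arm, as the interface text tells. Its arguments: {"type":"object","properties":{"series":{"type":"array","items":{"type":"array","items":{"type":"number","minimum":-1,"maximum":1}}},"fingers":{"type":"number"}},"required":["series"]}

```bash
mkdir -p pics; ls
cat > h.py <<'E'
from cell import env
import numpy as np, cv2
def snap(c,n=None):
    im=env.read_camera(c)
    if n: cv2.imwrite(f'pics/{n}.png',im[:,:,::-1])
    return im
def ray(cal,uv):
    p=cv2.undistortPoints(np.array([[uv]],float),np.array(cal['K']),np.array(cal['dist']))[0,0]
    T=np.array(cal['pose']); return T[:3,3],T[:3,:3]@np.array([p[0],p[1],1])
def onz(cal,uv,z):
    o,d=ray(cal,uv); return o+d*(z-o[2])/d[2]
def proj(cal,P):
    T=np.linalg.inv(np.array(cal['pose'])); r=cv2.Rodrigues(T[:3,:3])[0]
    return cv2.projectPoints(np.array(P,float).reshape(-1,3),r,T[:3,3],np.array(cal['K']),np.array(cal['dist']))[0].reshape(-1,2)
E
python3 - <<'E'
from h import *
for c in('scene','top'):
    snap(c,c+'1')
    print(c,np.array(env.calibration(c)['pose']).round(2).tolist())
    for l in('mill','mill_head','rack','jar_a','mug','oil','spoon'):
        print(l,[(round(d['position'][1]*640),round(d['position'][0]*480),round(d['conf'],2)) for d in env.look_for(c,l)])
print(env.state())
E
```

```text
pics
scene [[0.71, 0.39, -0.59, 1228.72], [0.71, -0.38, 0.6, -686.74], [0.01, -0.84, -0.55, 759.84], [0.0, 0.0, 0.0, 1.0]]
mill [(297, 180, 0.92), (186, 313, 0.88), (385, 145, 0.74), (147, 272, 0.6)]
mill_head [(298, 179, 0.98), (147, 270, 0.94), (185, 314, 0.55)]
rack [(359, 231, 0.61)]
jar_a [(366, 248, 0.83), (382, 190, 0.7)]
mug [(279, 227, 0.63)]
oil [(382, 292, 0.95)]
spoon [(256, 410, 0.66), (184, 312, 0.44)]
top [[0.02, -0.99, 0.14, 242.87], [-1.0, -0.02, 0.01, 56.66], [-0.0, -0.14, -0.99, 1670.15], [0.0, 0.0, 0.0, 1.0]]
mill [(214, 245, 0.96), (238, 350, 0.91), (442, 256, 0.58), (398, 311, 0.41)]
mill_head [(439, 254, 0.64), (240, 351, 0.63)]
rack [(281, 216, 0.75), (326, 284, 0.73)]
jar_a [(328, 185, 0.63), (237, 239, 0.59), (279, 216, 0.38)]
mug [(328, 284, 0.88), (281, 216, 0.24)]
oil [(357, 150, 0.72)]
spoon [(445, 163, 0.78), (442, 252, 0.49), (238, 239, 0.29)]
{'t': 0.8, 'joints': array([-1.27057284e+00,  4.90850580e-01,  1.55885713e+00,  1.67604902e-05,
        1.09167482e+00, -1.05581867e-01]), 'qvel': array([-5.07716040e-05, -4.19255645e-04,  2.58648271e-03, -1.83842209e-03,
        1.70409315e-03, -1.28170993e-04]), 'tau': array([-1.39343771e-03, -6.12428856e+01, -2.58419770e+01,  6.92962040e-02,
        4.46711329e-02,  2.20295487e-05]), 'eef_pos': array([ 246.77514055, -574.27499563,  182.80644796]), 'tcp_rot': array([3.14138213e+00, 7.35200151e-06, 4.05797632e-01]), 'ft_force': array([0.5365642 , 0.33612575, 0.01519035]), 'moment': array([ 0.00466696,  0.04089921, -0.04906719]), 'grip_force': 0.0, 'opening': 0.9978886983599466}
```

View pics/scene1.png

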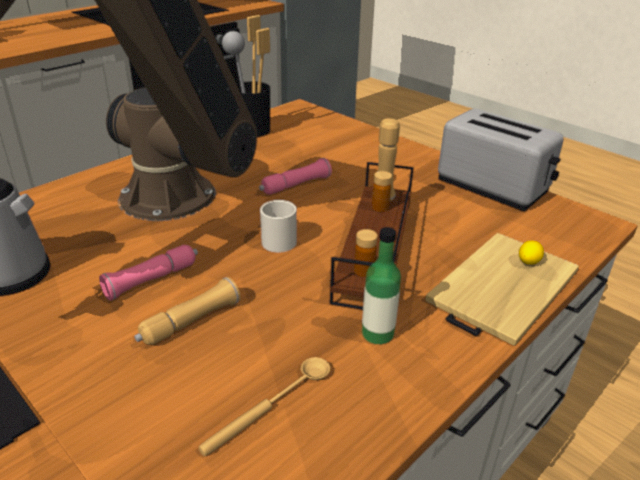

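View pics/top1.png

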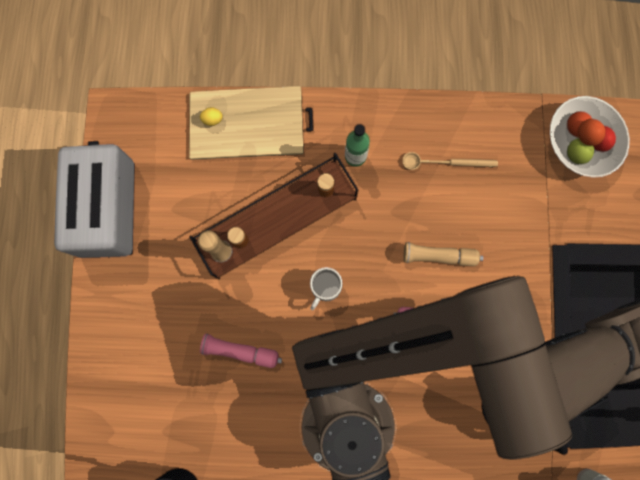

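Candidates for the fallen mill: the beech one at top (442,256) / scene (190,312), and pink ones at top (240,351) / scene (147,272), and scene (297,180). The beech one with the steel knob fits, because the pink ones are look-alikes and mill_b stands on the rack at top (214,245). I'll confirm it in one enlarged crop.

Run:
```python
from h import *
im=cv2.imread('pics/top1.png')[140:290,185:500]
cv2.imwrite('pics/crop1.png',cv2.resize(im,None,fx=2.5,fy=2.5,interpolation=cv2.INTER_CUBIC))
t=env.calibration('top');s=env.calibration('scene')
for n,a in dict(foot=(408,253),head=(468,257.5),knob=(481,258)).items(): print(n,onz(t,a,26).round(1))
for n,a in dict(head=(160,324),foot=(232,292)).items(): print('s',n,onz(s,a,26).round(1))
print('mug',onz(t,(326,284),90),'jars',onz(t,(326,182),140),onz(t,(236,236),140),'millb',onz(t,(209,241),255),'oil',onz(t,(358,130),235))
```

```text
foot [ 465.6 -155.    26. ]
head [ 455.7 -318.8   26. ]
knob [ 454.8 -354.7   26. ]
s head [ 456.2 -307.7   26. ]
s foot [ 474.6 -150.7   26. ]
mug [373.38057739  64.42836869  90.        ] jars [629.57508822  68.36724842 140.        ] [486.6475708  293.18701029 140.        ] millb [455.56489596 338.62809501 255.        ] oil [737.31123132  -8.11729912 235.        ]
```

View pics/crop1.png

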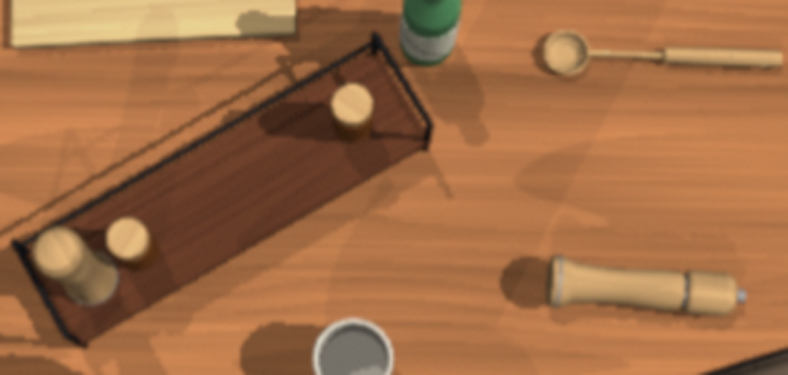

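Run:
```python
from h import *
t=env.calibration('top')
c=lambda x,y:(185+x/2.5-.3,140+y/2.5-.3)
A=onz(t,c(430,147),45);B=onz(t,c(80,344),45)
u=(B-A)/np.linalg.norm(B-A);n=np.array([u[1],-u[0],0])
print('front',A,B,np.linalg.norm(B-A),u,n)
M=(A+B)/2+60*n; M[2]=50
print('centre from front',M)
j1=onz(t,c(352,104),140);j2=onz(t,c(128,240),140);mb=onz(t,c(60,253),255)
for p in(j1,j2,mb): d=p-M; print('y',d@u,'x',d@n)
G=M-4*n
ys=[(p-M)@u for p in(j1,j2)]
print('gap nominal',G+u*(sum(ys)/2),'yaw',np.degrees(np.arctan2(n[1],n[0])))
f=onz(t,c(552,280),27);k=onz(t,c(746,297),27)
a=(k-f)/np.linalg.norm(k-f);print('mill',f,k,np.linalg.norm(k-f),a,'head',f+172*a,k-43*a,np.degrees(np.arctan2(a[1],a[0])))
```

```text
front [609.13464646 -14.40069907  45.        ] [389.82406514 355.60286817  45.        ] 430.1159969746786 [-0.50988706  0.86024135  0.        ] [0.86024135 0.50988706 0.        ]
centre from front [551.09383699 201.19430817  50.        ]
y -154.08500280483497 x 2.0160108323540413
y 111.85121832195136 x -7.732795656362754
y 167.44028630313733 x -11.540602882202379
gap nominal [558.42010169 180.98913598  50.        ] yaw 30.656307184505877
mill [ 468.88045187 -148.07033376   27.        ] [ 453.41816826 -360.22429963   27.        ] 212.71668351866242 [-0.07268957 -0.99735461  0.        ] head [ 456.37784635 -319.61532744   27.        ] [ 456.54381964 -317.33805121   27.        ] -94.16848179652253
```

The crop confirms it. The beech mill with the steel knob lies with its foot at top (406,252) and its knob at (483,259). The empty board space is around (289,208), between the jars at (236,236) and (326,182).

>>> {"name": "carry_out", "arguments": {"series": [[0.42, 0.51, 0, 1], [0.42, 0.51, 0, 1], [0.42, 0.51, -0.1, 1], [0.42, 0.51, -0.1, 1], [0.42, 0.51, -0.1, 1]], "fingers": -1}}

```text
t: 1.3
eef_pos: [352.4, -445.7, 167.7]
tcp_rot: [3.141, 0.0, 0.934]
ft_force: [-0.7, -0.1, 0.5]
opening: 1.001
grip_force: 0.0
```

>>> {"name": "carry_out", "arguments": {"series": [[0.42, 0.51, -0.1, 1], [0.42, 0.51, -0.1, 1], [0.42, 0.51, -0.1, 1], [0.42, 0.51, -0.1, 1], [0.42, 0.51, -0.1, 1]]}}

```text
t: 1.8
eef_pos: [457.5, -318.2, 142.7]
tcp_rot: [3.141, 0.0, 1.457]
ft_force: [0.8, -0.5, -0.2]
opening: 0.998
grip_force: 0.0
```

>>> {"name": "carry_out", "arguments": {"series": [[0, 0, 0, 0.4], [0, 0, 0, 0], [0, 0, 0, 0], [0, 0, 0, 0], [0, 0, 0, 0]]}}

```text
t: 2.3
eef_pos: [456.4, -319.8, 142.9]
tcp_rot: [3.141, 0.0, 1.493]
ft_force: [-0.1, -0.3, 0.8]
opening: 1.001
grip_force: 0.0
```

Run:
```python
from h import *
w=env.calibration('wrist');s=env.state();print(s['eef_pos'],s['tcp_rot'],s['ft_force'])
snap('wrist','wrist1')
d=env.look_for('wrist','mill_head');print(d,[onz(w,(e['position'][1]*640,e['position'][0]*480),27).round(1) for e in d])
print('predicted',proj(w,[[456.5,-318.5,27],[468.9,-148,27],[453.4,-360.2,27],[s['eef_pos'][0],s['eef_pos'][1],27]]))
```

```text
[ 456.43027972 -319.76736571  142.88008491] [3.14134032e+00 1.50662465e-04 1.49326511e+00] [-0.11350247 -0.33342825  0.81575911]
[{'position': [0.2635, 0.4992], 'conf': 0.96}, {'position': [0.2525, 0.1595], 'conf': 0.66}] [array([ 463.8, -239.6,   27. ]), array([ 291.6, -220.9,   27. ])]
predicted [[318.06164891 224.07856644]
 [316.78663343  -2.63731769]
 [318.24441983 270.68715826]
 [318.09632507 225.54122234]]
```

View pics/wrist1.png

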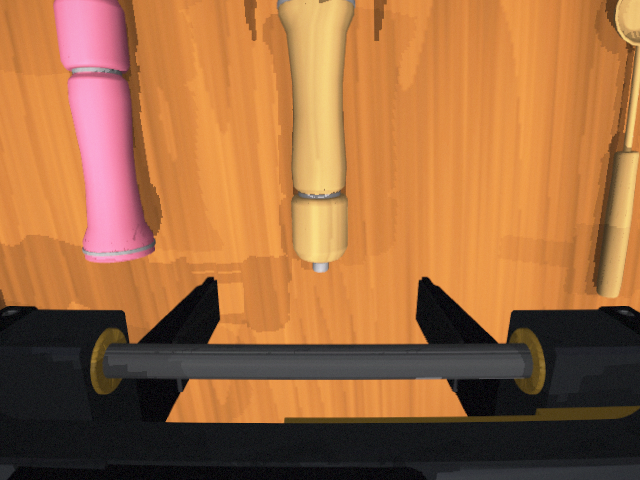

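The picture shows the beech head at (320,225), within 2 px of the predicted (318,224), with the knob end at (320,270). The pink look-alike, at (105,130), is well clear of the fingers. I'll lower and grip.

>>> {"name": "carry_out", "arguments": {"series": [[0, 0.02, -0.7, 0], [0, 0, -0.7, 0], [0, 0, -0.6, 0], [0, 0, -0.4, 0], [0, 0, -0.3, 0]]}}

```text
t: 2.9
eef_pos: [456.2, -318.2, 6.3]
tcp_rot: [-3.141, -0.001, 1.494]
ft_force: [0.6, -0.2, 0.1]
opening: 0.998
grip_force: 0.0
```

>>> {"name": "carry_out", "arguments": {"series": [[0, 0, 0, 0], [0, 0, 0, 0], [0, 0, 0, 0], [0, 0, 0, 0], [0, 0, 0, 0]], "fingers": 1}}

```text
t: 3.4
eef_pos: [457.0, -318.5, 8.5]
tcp_rot: [3.141, 0.001, 1.495]
ft_force: [-0.3, -0.3, 0.2]
opening: 0.635
grip_force: 0.0
```

>>> {"name": "carry_out", "arguments": {"series": [[0, 0, 0, 0], [0, 0, 0, 0], [0, 0, 0, 0], [0, 0, 0, 0], [0, 0, 0, 0]]}}

```text
t: 3.9
eef_pos: [457.2, -318.4, 8.2]
tcp_rot: [3.141, 0.001, 1.495]
ft_force: [1.5, 2.0, 5.6]
opening: 0.349
grip_force: 23.8
```

>>> {"name": "carry_out", "arguments": {"series": [[0, 0, 0, 0], [0, 0, 0, 0], [0, 0, 0, 0], [0, 0, 0, 0], [0, 0, 0, 0]]}}

```text
t: 4.4
eef_pos: [457.2, -318.4, 8.2]
tcp_rot: [3.141, 0.001, 1.495]
ft_force: [0.9, 1.2, 5.5]
opening: 0.35
grip_force: 23.8
```

Run:
```python
from h import *
a=snap('wrist');b=snap('scene');print(env.state()['opening'],env.state()['grip_force'])
b=cv2.resize(b[230:370,90:280],(400,295)); a=cv2.resize(a,(400,300))
cv2.imwrite('pics/g1.png',np.vstack([a,b])[:,:,::-1])
```

```text
0.34772669073912255 23.819214343093336
```

View pics/g1.png

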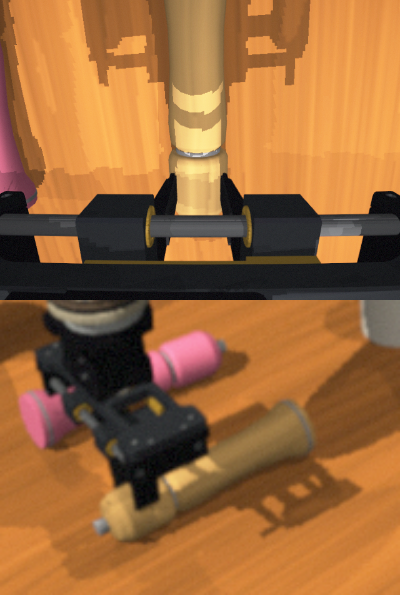

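The fingers hold the middle of the head and the mill lies straight between them. I'll lift and look at whether it swings down.

>>> {"name": "carry_out", "arguments": {"series": [[0, 0, 0.2, 0], [0, 0.02, 0.3, 0], [0, 0.05, 0.3, 0], [0, 0.07, 0.3, 0], [0, 0.1, 0.3, 0]]}}

```text
t: 5.0
eef_pos: [456.6, -306.2, 78.9]
tcp_rot: [-3.142, 0.0, 1.495]
ft_force: [0.9, 0.4, -1.1]
opening: 0.002
grip_force: 0.0
```

>>> {"name": "carry_out", "arguments": {"series": [[0.01, 0.12, 0.3, 0], [0.01, 0.15, 0.3, 0], [0.01, 0.2, 0.3, 0], [0.01, 0.25, 0.3, 0], [0.01, 0.3, 0.3, 0]]}}

```text
t: 5.5
eef_pos: [459.1, -254.3, 153.9]
tcp_rot: [3.142, -0.0, 1.495]
ft_force: [0.2, -0.3, 0.5]
opening: 0.004
grip_force: 0.0
```

Run:
```python
from h import *
s=env.state();print(s['eef_pos'],s['ft_force'],s['moment'],s['opening'],s['grip_force'])
b=snap('scene')[150:400,50:350]
cv2.imwrite('pics/g2.png',cv2.resize(b,None,fx=2,fy=2)[:,:,::-1])
```

```text
[ 459.12723325 -254.28642633  153.9325972 ] [ 0.15956897 -0.26907256  0.50047269] [-0.0084975  -0.10888071 -0.01667358] 0.004063193962136914 0.0
```

View pics/g2.png

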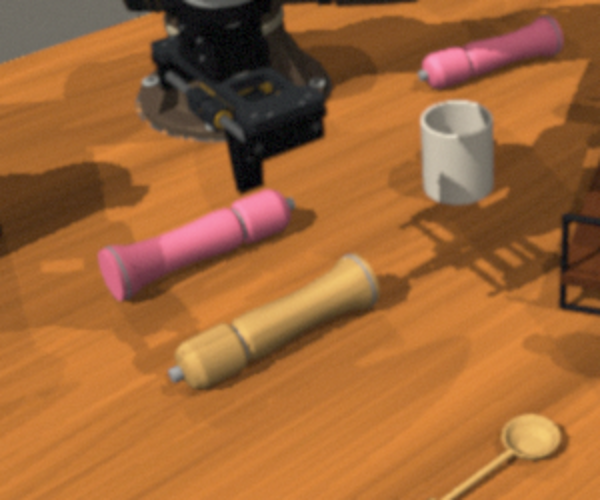

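The fingers slipped off. The mill is unmoved, lying in the same place, so I'll check where the pads really were before trying again.

Run:
```python
from h import *
s=env.calibration('scene')
print('tip now',proj(s,[env.state()['eef_pos']]))
print('grasp: tcp, z27, z41, z51',proj(s,[[457.2,-318.4,z] for z in(8,27,41,51)]))
print('front finger +-16.5',proj(s,[[457.2+k,-318.4,z] for k in(-20,20) for z in(8,27,41)]))
g=np.float64([[469,-148],[456.5,-318.5],[453.4,-361]])
print('mill pts at 27',proj(s,np.c_[g,[27]*3]))
```

```text
tip now [[177.60278215 256.49274607]]
grasp: tcp, z27, z41, z51 [[156.71003611 334.07583496]
 [155.30517318 326.51908605]
 [154.25392531 320.85454403]
 [153.49452684 316.75732065]]
front finger +-16.5 [[150.98059128 328.87178943]
 [149.53761755 321.34614129]
 [148.45808031 315.70614226]
 [162.56890325 339.3933876 ]
 [161.20444329 331.80624408]
 [160.18320794 326.11765052]]
mill pts at 27 [[231.26561254 289.7778911 ]
 [155.0548696  326.36125195]
 [134.07563425 336.43300407]]
```

Projecting the reported TCP into the scene picture puts the tips at (163,339) in the grip and (178,256) now. They are seen at (159,325) and (175,244), so the real fingertips sit about 30 mm higher than reported. A 33 mm chord on the 48 mm head fits that too, so the pads only held the top of the head. I'll open and go lower in small steps, watching the force, and grip a little nearer the dome.

>>> {"name": "carry_out", "arguments": {"series": [[-0.01, -0.3, 0, 0], [-0.01, -0.3, 0, 0], [-0.01, -0.3, 0, 0], [-0.01, -0.3, 0, 0], [0, -0.22, 0, 0]], "fingers": -1}}

```text
t: 6.05
eef_pos: [456.8, -328.2, 152.2]
tcp_rot: [-3.141, -0.0, 1.494]
ft_force: [0.0, 0.5, -0.2]
opening: 0.367
grip_force: 0.0
```

>>> {"name": "carry_out", "arguments": {"series": [[0, 0, -0.6, 0], [0, 0, -0.7, 0], [0, 0, -0.7, 0], [0, 0, -0.5, 0], [0, 0, -0.3, 0]]}}

```text
t: 6.55
eef_pos: [456.4, -326.4, 10.3]
tcp_rot: [-3.139, -0.002, 1.494]
ft_force: [0.2, -0.9, 0.1]
opening: 0.79
grip_force: 0.0
```

>>> {"name": "carry_out", "arguments": {"series": [[0, 0, -0.15, 0], [0, 0, -0.1, 0], [0, 0, -0.1, 0], [0, 0, 0, 0], [0, 0, 0, 0]]}}

```text
t: 7.05
eef_pos: [457.4, -326.5, -4.2]
tcp_rot: [3.141, 0.0, 1.495]
ft_force: [-0.2, -0.3, 0.5]
opening: 0.999
grip_force: 0.0
```

Run:
```python
from h import *
s=env.state();print(s['eef_pos'],s['ft_force'],s['opening'],s['joints'])
b=snap('scene')[240:370,90:250]
cv2.imwrite('pics/g3.png',cv2.resize(b,None,fx=4.5,fy=4.5,interpolation=cv2.INTER_CUBIC)[:,:,::-1])
```

```text
[ 457.44300233 -326.46081343   -4.24226438] [-0.20814126 -0.30464841  0.51825299] 0.9994143519660271 [-7.37390370e-01  6.56829695e-01  1.87634506e+00  6.34700129e-05
  6.07578977e-01 -6.61603942e-01]
```

View pics/g3.png

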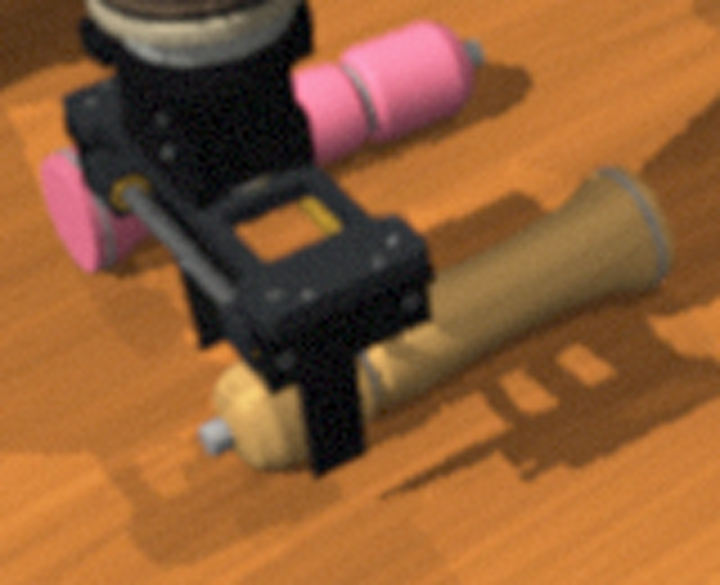

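Run:
```python
from h import *
s=env.calibration('scene')
for n,(u,v) in dict(outer_head=(318,477),outer_foot=(363,457),top=(330,375)).items():
    o,d=ray(s,(90+(u+.5)/4.5-.5,240+(v+.5)/4.5-.5))
    for x in(505,516): print(n,x,(o+d*(x-o[0])/d[0]).round(1))
```

```text
outer_head 505 [ 505.  -338.5   24.9]
outer_head 516 [ 516.  -343.8   36.1]
outer_foot 505 [ 505.  -317.7   22.1]
outer_foot 516 [ 516.  -323.4   33.3]
top 505 [ 505.  -325.8   71.2]
top 516 [ 516.  -331.3   81.6]
```

>>> {"name": "carry_out", "arguments": {"series": [[0, 0, -0.1, 0], [0, 0, -0.1, 0], [0, 0, 0, 0], [0, 0, 0, 0], [0, 0, 0, 0]]}}

```text
t: 7.6
eef_pos: [457.2, -326.3, -14.7]
tcp_rot: [3.142, -0.0, 1.495]
ft_force: [0.6, -0.0, 0.3]
opening: 0.997
grip_force: 0.0
```

>>> {"name": "carry_out", "arguments": {"series": [[0, 0, -0.1, 0], [0, 0, -0.06, 0], [0, 0, 0, 0], [0, 0, 0, 0], [0, 0, 0, 0]]}}

```text
t: 8.1
eef_pos: [457.3, -326.3, -22.7]
tcp_rot: [3.141, 0.0, 1.495]
ft_force: [-1.5, 0.2, 0.4]
opening: 1.002
grip_force: 0.0
```

>>> {"name": "carry_out", "arguments": {"series": [[0, 0, 0, 0], [0, 0, 0, 0], [0, 0, 0, 0], [0, 0, 0, 0], [0, 0, 0, 0]], "fingers": 1}}

```text
t: 8.6
eef_pos: [457.2, -326.3, -22.7]
tcp_rot: [3.141, 0.0, 1.495]
ft_force: [-0.3, -0.2, -0.3]
opening: 0.636
grip_force: 0.0
```

>>> {"name": "carry_out", "arguments": {"series": [[0, 0, 0, 0], [0, 0, 0, 0], [0, 0, 0, 0], [0, 0, 0, 0], [0, 0, 0, 0]]}}

```text
t: 9.1
eef_pos: [457.2, -326.2, -22.8]
tcp_rot: [-3.142, -0.0, 1.495]
ft_force: [0.1, -0.7, 0.3]
opening: 0.502
grip_force: 29.9
```

>>> {"name": "carry_out", "arguments": {"series": [[0, 0, 0.1, 0], [0, 0.02, 0.2, 0], [0, 0.03, 0.2, 0], [0, 0.04, 0.2, 0], [0, 0.05, 0.2, 0]]}}

```text
t: 9.6
eef_pos: [457.3, -319.2, 23.5]
tcp_rot: [3.141, 0.0, 1.495]
ft_force: [0.0, -0.1, -3.5]
opening: 0.502
grip_force: 30.0
```

Now the opening reads 48 mm, the head's diameter, with 30 N grip and the mill's weight on the wrist. I'll lift further.

>>> {"name": "carry_out", "arguments": {"series": [[0, 0.1, 0.3, 0], [0, 0.1, 0.3, 0], [0, 0.15, 0.3, 0], [0, 0.2, 0.3, 0], [0, 0.25, 0.3, 0]]}}

```text
t: 10.1
eef_pos: [457.2, -278.3, 98.7]
tcp_rot: [3.141, 0.0, 1.495]
ft_force: [0.5, 0.1, -3.8]
opening: 0.498
grip_force: 30.0
```

>>> {"name": "carry_out", "arguments": {"series": [[0, 0.3, 0.3, 0], [0, 0.3, 0.3, 0], [0, 0.3, 0.3, 0], [0, 0.3, 0.3, 0], [0, 0.3, 0.3, 0]]}}

```text
t: 10.6
eef_pos: [457.1, -202.8, 173.6]
tcp_rot: [3.141, 0.0, 1.495]
ft_force: [-0.6, 0.2, -2.1]
opening: 0.501
grip_force: 30.0
```

>>> {"name": "carry_out", "arguments": {"series": [[0, 0, 0.2, 0], [0, 0, 0.2, 0], [0, 0, 0, 0], [0, 0, 0, 0], [0, 0, 0, 0]]}}

```text
t: 11.1
eef_pos: [457.0, -204.5, 191.6]
tcp_rot: [-3.141, -0.0, 1.494]
ft_force: [0.4, -0.1, -2.8]
opening: 0.5
grip_force: 30.0
```

Run:
```python
from h import *
s=env.state();print(s['eef_pos'],s['ft_force'],s['moment'],s['opening'],s['grip_force'])
b=snap('scene')[100:340,80:380]
cv2.imwrite('pics/g4.png',cv2.resize(b,None,fx=2.4,fy=2.4,interpolation=cv2.INTER_CUBIC)[:,:,::-1])
```

```text
[ 456.95085172 -204.47763211  191.61494814] [ 0.42968501 -0.14879366 -2.7717559 ] [-0.26821318 -0.09486813 -0.03904502] 0.5000332340405802 29.999356269836426
```

View pics/g4.png

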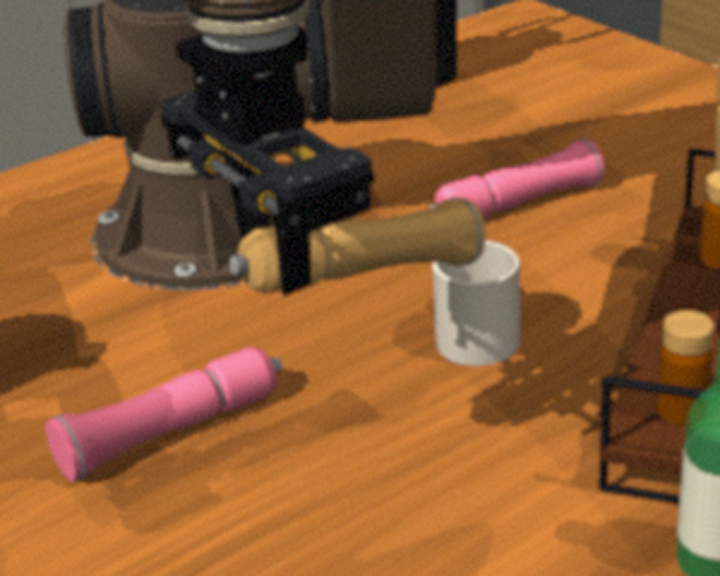

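The mill is held but stays nearly level, its axis running from (238,265) to (465,225) in the crop. Friction in the pads holds it against gravity (0.27 N m), and the lift only let it droop a bit. Quick changes from down to up raise the effective weight, which should let it swing down in the pads, so I'll try that over free worktop.

>>> {"name": "carry_out", "arguments": {"series": [[0, -0.1, 0.4, 0], [0, -0.2, 0.8, 0], [0, -0.2, 0.9, 0], [0, -0.1, 0.6, 0], [0, 0, 0.3, 0]]}}

```text
t: 11.65
eef_pos: [457.5, -235.3, 344.6]
tcp_rot: [3.139, 0.001, 1.494]
ft_force: [-0.1, -0.5, -4.4]
opening: 0.499
grip_force: 30.0
```

>>> {"name": "carry_out", "arguments": {"series": [[0, 0, -0.3, 0], [0, 0, -0.6, 0], [0, 0, -0.9, 0], [0, 0, -0.9, 0], [0, 0, 0.8, 0]]}}

```text
t: 12.15
eef_pos: [452.5, -231.4, 236.1]
tcp_rot: [-3.123, -0.011, 1.494]
ft_force: [0.2, -1.0, -3.7]
opening: 0.497
grip_force: 30.0
```

>>> {"name": "carry_out", "arguments": {"series": [[0, 0, 0.8, 0], [0, 0, 0.5, 0], [0, 0, 0.3, 0], [0, 0, 0.1, 0], [0, 0, 0, 0]]}}

```text
t: 12.65
eef_pos: [457.2, -234.4, 331.9]
tcp_rot: [-3.141, -0.0, 1.495]
ft_force: [-0.2, 0.6, -3.7]
opening: 0.5
grip_force: 30.0
```

```bash
cat >> h.py <<'E'
def tilt(name=None):
    """droop of the held mill from the moment and from the foot's place in the scene picture"""
    s=env.state(); print(s['t'],s['eef_pos'].round(1),s['ft_force'].round(2),s['moment'].round(3),round(s['opening'],3))
    c=env.calibration('scene'); b=snap('scene'); p=np.array(s['eef_pos'])+[0,0,49]
    hsv=cv2.cvtColor(b,cv2.COLOR_RGB2HSV)
    for th in range(0,100,10):
        a=np.radians(th); f=p+180*np.array([.073*np.cos(a),.997*np.cos(a),-np.sin(a)])
        print(th,proj(c,[f])[0].round(0),end=' ')
    print(); x,y=proj(c,[p])[0].astype(int); y0=max(y-60,0);x0=max(x-80,0)
    cv2.imwrite(name,cv2.resize(b[y0:y0+180,x0:x0+240],None,fx=2.5,fy=2.5)[:,:,::-1]) if name else 0
    print('crop origin',x0,y0)
E
python3 -c "
from h import *
tilt('pics/t1.png')"
```

```text
12.65 [ 457.2 -234.4  331.9] [-0.22  0.56 -3.71] [-0.229 -0.074  0.01 ] 0.5
0 [260. 112.] 10 [260. 128.] 20 [257. 145.] 30 [251. 161.] 40 [244. 176.] 50 [235. 191.] 60 [224. 203.] 70 [211. 215.] 80 [198. 224.] 90 [183. 231.] 
crop origin 90 77
```

View pics/t1.png

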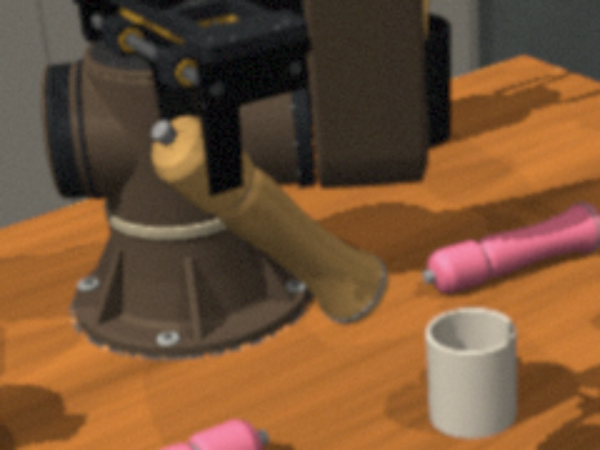

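The mill now droops about 50°, with its foot at scene (233,193), so the jerk works. I'll repeat it once with some sideways part, then measure the tilt numerically with a silhouette fit.

>>> {"name": "carry_out", "arguments": {"series": [[0, -0.1, -0.3, 0], [0, -0.2, -0.6, 0], [0, -0.3, -0.9, 0], [0, -0.3, -0.8, 0], [0, 0.3, 0.8, 0]]}}

```text
t: 13.2
eef_pos: [453.9, -264.2, 229.4]
tcp_rot: [-3.122, -0.012, 1.492]
ft_force: [0.4, -0.0, -3.3]
opening: 0.498
grip_force: 30.0
```

>>> {"name": "carry_out", "arguments": {"series": [[0, 0.3, 0.8, 0], [0, 0.2, 0.5, 0], [0, 0.1, 0.3, 0], [0, 0, 0.1, 0], [0, 0, 0, 0]]}}

```text
t: 13.7
eef_pos: [457.2, -234.3, 326.5]
tcp_rot: [-3.141, -0.0, 1.495]
ft_force: [-0.9, 0.8, -3.5]
opening: 0.499
grip_force: 30.0
```

```bash
cat > fit.py <<'E'
from h import *
PR=[(0,28),(14,28),(60,19.5),(85,19.5),(125,22.5),(144,17),(148,17)]
def mask(c,p,th,az,g):
    a=np.radians(th);b=np.radians(az); ax=np.array([-np.cos(a)*np.cos(b),-np.cos(a)*np.sin(b),np.sin(a)])  # foot->head
    e1=np.array([-np.sin(b),np.cos(b),0]);e2=np.cross(ax,e1);t=np.linspace(0,2*np.pi,24,endpoint=False)
    m=np.zeros((480*4,640*4),np.uint8);R=[]
    for s,r in PR:
        if s<148: R.append(proj(c,p+(s-g)*ax+r*(np.outer(np.cos(t),e1)+np.outer(np.sin(t),e2))))
    for A,B in zip(R,R[1:]): cv2.fillConvexPoly(m,cv2.convexHull(np.int32(np.vstack([A,B])*4)),1)
    return cv2.resize(m,(640,480),interpolation=cv2.INTER_AREA)
def score(lab,m):
    k=np.ones((5,5),np.uint8); m=(m>0).astype(np.uint8)
    i=m-cv2.erode(m,k);o=cv2.dilate(cv2.dilate(m,np.ones((3,3),np.uint8)),k)-cv2.dilate(m,np.ones((3,3),np.uint8))
    # local inside/outside contrast along the outline
    bi=cv2.boxFilter(lab*i[...,None],-1,(9,9),normalize=False);ni=cv2.boxFilter(i.astype(np.float32),-1,(9,9),normalize=False)
    bo=cv2.boxFilter(lab*o[...,None],-1,(9,9),normalize=False);no=cv2.boxFilter(o.astype(np.float32),-1,(9,9),normalize=False)
    e=(m-cv2.erode(m,np.ones((3,3),np.uint8))>0)&(ni>0)&(no>0)
    d=np.linalg.norm(bi[e]/ni[e][:,None]-bo[e]/no[e][:,None],axis=1)
    return np.minimum(d,30).mean()
def fit(cam,az=85.8,g=180,ths=range(20,121,4)):
    s=env.state();c=env.calibration(cam);im=snap(cam)
    lab=cv2.cvtColor(im,cv2.COLOR_RGB2LAB).astype(np.float32)
    best=[]
    for th in ths:
        for dz in(40,49,58):
            for dx in(-6,0,6):
              for dy in(-6,0,6):
                best.append((score(lab,mask(c,np.array(s['eef_pos'])+[dx,dy,dz],th,az,g)),th,dz,dx,dy))
    best.sort(reverse=True);return [(round(float(b[0]),1),)+b[1:] for b in best[:6]]
if __name__=='__main__':
    s=env.state();print(s['t'],s['eef_pos'].round(1),s['ft_force'].round(2),s['moment'].round(3),round(s['opening'],3))
    print(fit('scene'))
    for c in('scene','top','wrist'): 
        cv2.imwrite(f'pics/{c}_{s["t"]:.2f}.png',snap(c)[:,:,::-1]); print(c,[(round(d['position'][1]*640),round(d['position'][0]*480),round(d['conf'],2)) for d in env.look_for(c,'mill')])
E
time python3 fit.py
```

```text
13.7 [ 457.2 -234.3  326.5] [-0.86  0.82 -3.53] [-0.176 -0.103  0.   ] 0.499
[(23.8, 64, 40, -6, 0), (21.4, 64, 49, 0, -6), (20.4, 64, 40, 6, -6), (19.9, 64, 49, 6, -6), (19.8, 68, 49, 0, 0), (19.3, 68, 58, 6, -6)]
scene [(148, 271, 0.87), (191, 181, 0.83), (388, 147, 0.79)]
top [(223, 351, 0.95), (423, 244, 0.7), (214, 244, 0.7)]
wrist [(319, 255, 0.92), (188, 192, 0.72)]
real	0m37.917s
user	0m18.141s
sys	0m13.797s
```

The fit is clear: 64° droop. I'll do one more jerk with a stronger sideways part.

>>> {"name": "carry_out", "arguments": {"series": [[0, -0.3, -0.3, 0], [0, -0.5, -0.6, 0], [0, -0.7, -0.8, 0], [0, -0.7, -0.7, 0], [0, 0.6, 0.6, 0]]}}

```text
t: 14.55
eef_pos: [454.6, -315.7, 226.3]
tcp_rot: [-3.124, -0.012, 1.489]
ft_force: [0.8, -0.9, -2.8]
opening: 0.494
grip_force: 30.0
```

>>> {"name": "carry_out", "arguments": {"series": [[0, 0.6, 0.7, 0], [0, 0.4, 0.5, 0], [0, 0.3, 0.3, 0], [0, 0.2, 0.2, 0], [0, 0.1, 0.1, 0]]}}

```text
t: 15.05
eef_pos: [457.3, -231.6, 330.2]
tcp_rot: [3.141, 0.0, 1.495]
ft_force: [-0.3, 0.4, -2.5]
opening: 0.498
grip_force: 30.0
```

```bash
python3 fit.py
```

```text
15.05 [ 457.3 -231.6  330.2] [-0.31  0.39 -2.51] [-0.075 -0.078  0.021] 0.498
[(24.8, 80, 40, -6, -6), (20.7, 80, 49, -6, -6), (20.1, 84, 40, -6, 0), (19.5, 84, 40, -6, 6), (19.4, 84, 49, 6, -6), (19.2, 80, 40, 0, -6)]
scene [(388, 146, 0.93), (149, 271, 0.88), (178, 183, 0.8), (296, 178, 0.79)]
top [(214, 246, 0.84), (224, 348, 0.79)]
wrist [(319, 283, 0.79), (190, 194, 0.67)]
```

80° now. I'll do one mostly sideways jerk, then square the foot by pressing it gently on free worktop. That also gives its exact height.

>>> {"name": "carry_out", "arguments": {"series": [[0, -0.3, -0.3, 0], [0, -0.6, -0.4, 0], [0, -0.8, -0.5, 0], [0, -0.8, -0.5, 0], [0, 0.7, 0.2, 0]]}}

```text
t: 15.9
eef_pos: [455.4, -328.0, 246.7]
tcp_rot: [-3.132, -0.005, 1.488]
ft_force: [-0.0, -0.2, -2.3]
opening: 0.484
grip_force: 29.3
```

>>> {"name": "carry_out", "arguments": {"series": [[0, 0.6, 0.1, 0], [0, 0.4, 0, 0], [0, 0.3, 0, 0], [0, 0.2, 0, 0], [0, 0.1, 0, 0]]}}

```text
t: 16.4
eef_pos: [457.3, -241.5, 259.7]
tcp_rot: [3.141, 0.0, 1.496]
ft_force: [1.2, -0.1, -2.7]
opening: 0.48
grip_force: 29.3
```

```bash
sed -i 's/range(20,121,4)/range(70,111,2)/' fit.py; python3 fit.py
```

```text
16.4 [ 457.3 -241.5  259.7] [ 1.18 -0.12 -2.68] [-0.012 -0.114 -0.07 ] 0.48
[(20.3, 90, 40, -6, -6), (18.8, 92, 49, -6, -6), (18.2, 92, 49, 0, -6), (18.1, 92, 40, -6, -6), (17.9, 94, 49, 0, -6), (17.7, 90, 49, -6, -6)]
scene [(388, 143, 0.69), (360, 232, 0.69), (169, 224, 0.65), (134, 276, 0.62), (295, 177, 0.6)]
top [(213, 244, 0.76), (281, 213, 0.69), (230, 348, 0.64)]
wrist [(170, 192, 0.8)]
```

Now about 90° with almost no moment. The opening has dropped to 45.6 mm, so the pads may be near the dome. I'll stand the mill on free worktop first, which squares it and lets me regrip lower on the head.

>>> {"name": "carry_out", "arguments": {"series": [[0, 0, -0.3, 0], [0, 0, -0.5, 0], [0, 0, -0.5, 0], [0, 0, -0.3, 0], [0, 0, -0.1, 0]]}}

```text
t: 17.25
eef_pos: [456.7, -242.2, 173.1]
tcp_rot: [-3.139, -0.001, 1.494]
ft_force: [-0.6, 0.2, -2.5]
opening: 0.477
grip_force: 29.3
```

>>> {"name": "carry_out", "arguments": {"series": [[0, 0, -0.1, 0], [0, 0, -0.1, 0], [0, 0, -0.1, 0], [0, 0, 0, 0], [0, 0, 0, 0]]}}

```text
t: 17.75
eef_pos: [457.3, -242.2, 159.9]
tcp_rot: [3.141, 0.0, 1.495]
ft_force: [0.0, 0.0, -3.3]
opening: 0.481
grip_force: 29.3
```

>>> {"name": "carry_out", "arguments": {"series": [[0, 0, -0.1, 0], [0, 0, -0.06, 0], [0, 0, 0, 0], [0, 0, 0, 0], [0, 0, 0, 0]]}}

```text
t: 18.25
eef_pos: [457.3, -242.2, 151.7]
tcp_rot: [3.141, 0.0, 1.495]
ft_force: [0.6, -0.1, -2.7]
opening: 0.479
grip_force: 29.3
```

>>> {"name": "carry_out", "arguments": {"series": [[0, 0, -0.06, 0], [0, 0, -0.06, 0], [0, 0, 0, 0], [0, 0, 0, 0], [0, 0, 0, 0]]}}

```text
t: 18.75
eef_pos: [457.3, -242.2, 145.6]
tcp_rot: [3.141, 0.0, 1.495]
ft_force: [0.0, 0.0, -2.4]
opening: 0.481
grip_force: 29.3
```

>>> {"name": "carry_out", "arguments": {"series": [[0, 0, -0.04, 0], [0, 0, -0.04, 0], [0, 0, 0, 0], [0, 0, 0, 0], [0, 0, 0, 0]]}}

```text
t: 19.25
eef_pos: [457.3, -242.2, 141.7]
tcp_rot: [3.141, 0.0, 1.495]
ft_force: [0.2, 0.4, -3.9]
opening: 0.477
grip_force: 29.3
```

>>> {"name": "carry_out", "arguments": {"series": [[0, 0, -0.04, 0], [0, 0, -0.04, 0], [0, 0, 0, 0], [0, 0, 0, 0], [0, 0, 0, 0]]}}

```text
t: 19.75
eef_pos: [457.2, -242.2, 137.6]
tcp_rot: [3.142, 0.0, 1.495]
ft_force: [0.0, 0.7, -2.8]
opening: 0.481
grip_force: 29.3
```

>>> {"name": "carry_out", "arguments": {"series": [[0, 0, -0.04, 0], [0, 0, -0.04, 0], [0, 0, -0.04, 0], [0, 0, 0, 0], [0, 0, 0, 0]]}}

```text
t: 20.25
eef_pos: [458.2, -242.6, 133.3]
tcp_rot: [3.139, 0.001, 1.495]
ft_force: [-1.5, 3.1, 14.5]
opening: 0.479
grip_force: 29.7
```

```bash
python3 fit.py
```

```text
20.25 [ 458.2 -242.6  133.3] [-1.51  3.09 14.48] [ 0.333  0.222 -0.146] 0.479
[(21.3, 90, 40, -6, -6), (20.0, 92, 49, 0, -6), (19.6, 92, 49, -6, -6), (19.3, 92, 40, -6, -6), (18.2, 94, 58, 0, -6), (18.1, 94, 49, 0, -6)]
scene [(295, 178, 0.92), (388, 145, 0.91), (130, 274, 0.87), (177, 281, 0.56)]
top [(213, 246, 0.81), (236, 350, 0.67)]
wrist [(318, 303, 0.95), (110, 195, 0.9)]
```

The foot touches down at reported z≈134, about upright. I'll release, lower about 8 mm, and regrip.

>>> {"name": "carry_out", "arguments": {"series": [[0, 0, 0.03, 0], [0, 0, 0, 0], [0, 0, 0, 0], [0, 0, 0, 0], [0, 0, 0, 0]], "fingers": -0.3}}

```text
t: 21.1
eef_pos: [457.2, -242.2, 133.0]
tcp_rot: [-3.141, -0.0, 1.495]
ft_force: [-0.3, -0.3, -0.3]
opening: 0.646
grip_force: 0.0
```

>>> {"name": "carry_out", "arguments": {"series": [[0, 0, 0, 0], [0, 0, 0, 0], [0, 0, 0, 0], [0, 0, 0, 0], [0, 0, 0, 0]]}}

```text
t: 21.6
eef_pos: [457.3, -242.2, 133.1]
tcp_rot: [3.141, 0.0, 1.495]
ft_force: [0.9, 0.5, -0.0]
opening: 0.653
grip_force: 0.0
```

Run:
```python
from fit import *
print(env.state()['eef_pos'],env.state()['ft_force'],env.state()['opening'])
print(fit('scene',ths=range(84,97,1)))
```

```text
[ 457.26907563 -242.1835142   133.14335596] [ 0.94842059  0.52415575 -0.01524129] 0.6531652949015404
[(22.7, 90, 40, -6, -6), (21.9, 91, 40, -6, -6), (20.6, 92, 49, 0, -6), (20.4, 91, 49, -6, -6), (19.5, 93, 40, -6, 0), (19.4, 92, 49, -6, -6)]
```

Run:
```python
from fit import *
c=env.calibration('scene');lab=cv2.cvtColor(snap('scene'),cv2.COLOR_RGB2LAB).astype(np.float32)
r=[(round(float(score(lab,mask(c,np.array([457.3+dx,-242.2+dy,180]),th,85.8,180))),1),dx,dy,th) for dx in range(-15,16,3) for dy in range(-18,19,3) for th in(88,90,92)]
r.sort(reverse=True);print(r[:6])
```

```text
[(22.9, 0, -9, 90), (22.4, 3, -15, 88), (22.3, 3, -12, 90), (22.0, 3, -6, 92), (21.9, 0, -15, 88), (21.9, -3, -9, 90)]
```

The mill stands upright with its axis about 9 mm to the -y side of the tool, which explains the narrow opening. I'll shift by that, lower, and regrip.

>>> {"name": "carry_out", "arguments": {"series": [[0, -0.09, 0, 0], [0, -0.09, 0, 0], [0, 0, -0.08, 0], [0, 0, -0.08, 0], [0, 0, 0, 0]], "fingers": 1}}

```text
t: 22.2
eef_pos: [458.4, -252.8, 128.1]
tcp_rot: [3.137, 0.004, 1.495]
ft_force: [-5.4, 0.8, 31.8]
opening: 0.498
grip_force: 30.1
```

>>> {"name": "carry_out", "arguments": {"series": [[0, 0, 0, 0], [0, 0, 0, 0], [0, 0, 0, 0], [0, 0, 0, 0], [0, 0, 0, 0]]}}

```text
t: 22.7
eef_pos: [458.4, -252.8, 128.2]
tcp_rot: [3.137, 0.004, 1.495]
ft_force: [-6.7, 0.6, 33.2]
opening: 0.5
grip_force: 30.1
```

>>> {"name": "carry_out", "arguments": {"series": [[0, 0, 0.1, 0], [0, 0, 0.3, 0], [0, 0, 0.5, 0], [0, 0, 0.6, 0], [0, 0, 0.6, 0]]}}

```text
t: 23.2
eef_pos: [456.8, -251.1, 230.6]
tcp_rot: [-3.14, -0.001, 1.495]
ft_force: [-0.3, -0.5, -3.6]
opening: 0.499
grip_force: 30.0
```

```bash
sed -i 's/range(70,111,2)/range(82,101,2)/' fit.py; python3 fit.py
```

```text
23.2 [ 456.8 -251.1  230.6] [-0.25 -0.48 -3.57] [-0.058 -0.229 -0.018] 0.499
[(23.3, 90, 49, 0, 0), (22.0, 88, 49, -6, 0), (21.9, 88, 58, 6, -6), (21.6, 90, 49, -6, 6), (21.2, 88, 49, 0, -6), (21.1, 92, 58, 6, 0)]
scene [(137, 275, 0.97), (297, 176, 0.7), (171, 240, 0.61), (388, 145, 0.61)]
top [(214, 247, 0.81), (231, 351, 0.68)]
wrist [(157, 191, 0.68), (320, 291, 0.56)]
```

It is upright and centred now, with a 48 mm opening; the foot is about 128 mm below the reported TCP. I'll carry it high over to the rack gap (558, 181).

>>> {"name": "carry_out", "arguments": {"series": [[0.05, 0.1, 0.4, 0], [0.05, 0.3, 0.6, 0], [0.05, 0.5, 0.5, 0], [0.05, 0.6, 0.3, 0], [0.05, 0.6, 0.2, 0]]}}

```text
t: 24.05
eef_pos: [469.7, -145.3, 330.1]
tcp_rot: [-3.141, -0.0, 1.494]
ft_force: [1.5, 0.5, -2.2]
opening: 0.501
grip_force: 30.0
```

>>> {"name": "carry_out", "arguments": {"series": [[0.15, 0.6, 0, 0], [0.15, 0.6, 0, 0], [0.15, 0.6, 0, 0], [0.15, 0.6, 0, 0], [0.15, 0.6, 0, 0]]}}

```text
t: 24.55
eef_pos: [507.2, 5.1, 328.8]
tcp_rot: [-3.14, -0.0, 1.495]
ft_force: [0.4, -1.0, -2.4]
opening: 0.5
grip_force: 30.0
```

>>> {"name": "carry_out", "arguments": {"series": [[0.15, 0.6, 0, 0], [0.15, 0.6, 0, 0], [0.15, 0.5, 0, 0], [0.15, 0.4, 0, 0], [0.1, 0.3, 0, 0]]}}

```text
t: 25.05
eef_pos: [542.4, 125.1, 328.7]
tcp_rot: [-3.139, 0.0, 1.496]
ft_force: [-0.2, 0.3, -3.3]
opening: 0.502
grip_force: 30.0
```

>>> {"name": "carry_out", "arguments": {"series": [[0.1, 0.3, 0, 0], [0.1, 0.3, 0, 0], [0.1, 0.2, 0, 0], [0.05, 0.1, 0, 0], [0, 0.1, 0, 0]]}}

```text
t: 25.55
eef_pos: [560.0, 173.9, 330.0]
tcp_rot: [-3.142, 0.0, 1.495]
ft_force: [-0.6, -0.8, -3.9]
opening: 0.499
grip_force: 30.0
```

```bash
sed -i 's/dz in(40,49,58)/dz in(46,)/; s/range(82,101,2)/range(78,105,2)/' fit.py; python3 fit.py
```

```text
25.55 [560.  173.9 330. ] [-0.61 -0.75 -3.9 ] [-0.062 -0.066 -0.01 ] 0.499
[(22.4, 90, 46, -6, 6), (22.2, 90, 46, 0, 0), (22.0, 86, 46, 0, -6), (21.8, 90, 46, 6, -6), (21.0, 92, 46, 6, -6), (21.0, 92, 46, 0, 6)]
scene [(148, 270, 0.82), (299, 177, 0.78), (377, 134, 0.63)]
top [(216, 350, 0.96), (213, 244, 0.81), (433, 319, 0.67)]
wrist [(188, 33, 0.87), (27, 117, 0.86), (320, 289, 0.84)]
```

Still upright at 90°. I'll shift 7 mm and lower gently; contact should come near reported z≈178.

>>> {"name": "carry_out", "arguments": {"series": [[-0.03, 0.1, -0.3, 0], [0, 0.04, -0.5, 0], [0, 0, -0.5, 0], [0, 0, -0.5, 0], [0, 0, -0.4, 0]]}}

```text
t: 26.4
eef_pos: [557.9, 180.5, 218.9]
tcp_rot: [-3.141, 0.0, 1.495]
ft_force: [-0.1, -0.7, -2.5]
opening: 0.501
grip_force: 30.0
```

>>> {"name": "carry_out", "arguments": {"series": [[0, 0, -0.3, 0], [0, 0, -0.2, 0], [0, 0, -0.1, 0], [0, 0, 0, 0], [0, 0, 0, 0]]}}

```text
t: 26.9
eef_pos: [558.6, 180.8, 190.8]
tcp_rot: [3.14, -0.0, 1.495]
ft_force: [-0.1, -0.0, -2.3]
opening: 0.508
grip_force: 30.0
```

>>> {"name": "carry_out", "arguments": {"series": [[0, 0, -0.06, 0], [0, 0, -0.06, 0], [0, 0, 0, 0], [0, 0, 0, 0], [0, 0, 0, 0]]}}

```text
t: 27.4
eef_pos: [558.3, 180.8, 184.2]
tcp_rot: [3.141, -0.0, 1.495]
ft_force: [0.5, 0.2, -3.1]
opening: 0.5
grip_force: 30.0
```

>>> {"name": "carry_out", "arguments": {"series": [[0, 0, -0.04, 0], [0, 0, -0.04, 0], [0, 0, 0, 0], [0, 0, 0, 0], [0, 0, 0, 0]]}}

```text
t: 27.9
eef_pos: [558.3, 180.8, 180.1]
tcp_rot: [3.141, -0.0, 1.495]
ft_force: [0.7, -0.1, -2.7]
opening: 0.499
grip_force: 30.0
```

>>> {"name": "carry_out", "arguments": {"series": [[0, 0, -0.03, 0], [0, 0, -0.03, 0], [0, 0, 0, 0], [0, 0, 0, 0], [0, 0, 0, 0]]}}

```text
t: 28.4
eef_pos: [558.5, 181.1, 178.4]
tcp_rot: [3.14, -0.001, 1.495]
ft_force: [-2.5, 0.6, 7.9]
opening: 0.496
grip_force: 30.0
```

Contact with the board at 178.4, as expected. I'll release just enough, then check.

>>> {"name": "carry_out", "arguments": {"series": [[0, 0, 0, 0], [0, 0, 0, 0], [0, 0, 0, 0], [0, 0, 0, 0], [0, 0, 0, 0]], "fingers": -0.5}}

```text
t: 28.9
eef_pos: [558.2, 180.8, 177.0]
tcp_rot: [-3.142, 0.0, 1.495]
ft_force: [1.1, -0.4, -0.0]
opening: 0.747
grip_force: 0.0
```

>>> {"name": "carry_out", "arguments": {"series": [[0, 0, 0, 0], [0, 0, 0, 0], [0, 0, 0.05, 0], [0, 0, 0.1, 0], [0, 0, 0.2, 0]]}}

```text
t: 29.4
eef_pos: [558.0, 180.8, 194.8]
tcp_rot: [-3.141, 0.0, 1.495]
ft_force: [0.7, 0.3, 0.0]
opening: 0.749
grip_force: 0.0
```

>>> {"name": "carry_out", "arguments": {"series": [[0, 0, 0.4, 0], [0, 0, 0.6, 0], [0, 0, 0.6, 0], [0, 0, 0.6, 0], [0, 0, 0.4, 0]]}}

```text
t: 29.9
eef_pos: [558.4, 180.9, 327.9]
tcp_rot: [3.139, -0.001, 1.495]
ft_force: [-0.9, 0.6, -0.2]
opening: 0.747
grip_force: 0.0
```

>>> {"name": "carry_out", "arguments": {"series": [[0, -0.3, 0.2, 0], [0, -0.6, 0, 0], [0, -0.8, 0, 0], [0, -0.8, 0, 0], [0, -0.5, 0, 0]]}}

```text
t: 30.4
eef_pos: [557.6, 27.7, 334.5]
tcp_rot: [-3.141, 0.001, 1.494]
ft_force: [-0.2, -0.7, 0.4]
opening: 0.751
grip_force: 0.0
```

Run:
```python
from h import *
s=env.state();print(s['t'],s['eef_pos'],s['ft_force'])
a=snap('scene')[90:340,230:450];b=snap('top')[140:300,180:390]
cv2.imwrite('pics/fin.png',np.hstack([cv2.resize(a,(440,500)),cv2.resize(b,(360,500))])[:,:,::-1])
```

```text
30.4 [557.59216165  27.71379599 334.51505875] [-0.20217076 -0.73770876  0.4349393 ]
```

View pics/fin.png

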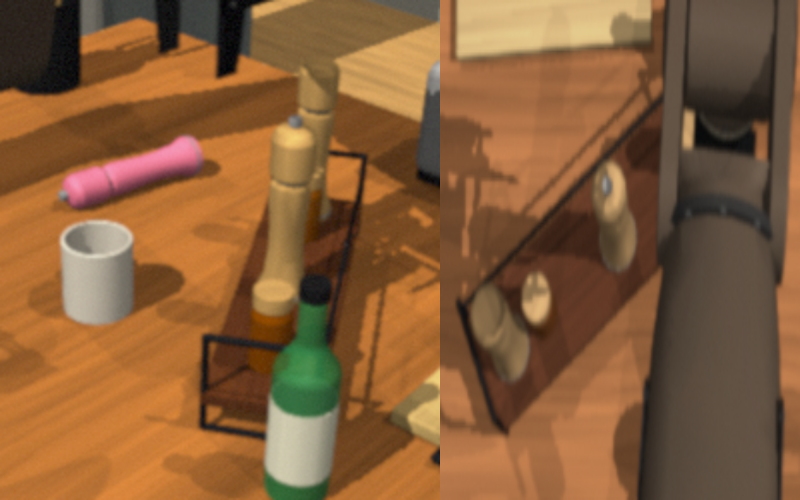

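The picture shows the beech mill, knob at (295,122), standing upright on the board between the jars. Mill_b, the jars, the mug and the bottle stand undisturbed, and the arm is clear.

```bash
python3 -c "
from cell import env
print(env.job_done())"
```

```text
the job is handed in; nothing more can be done
None
```

The pepper mill stands upright and released in the middle of the rack's empty space, and the job is handed in at about 30 s; the last picture showed nothing else disturbed, but the hand-in gave no verdict.

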